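# Pry the battery cover off an LED display base at a craft-fair stall

### The job

The light in the wooden display base needs new batteries: use the red opener to pry up the snap-fitted black battery cover at its notch, stand the opener back upright on its round coaster, then lift the cover off and lay it flat, top side up, inside the blue-lined tray. Set both down gently rather than dropping them, and leave the stack of coasters, the wooden puzzle board and the white cup where they are.

Things in the scene. Friction and masses are not known exactly. Their poses are not given: they have to be found in the camera images.
- base: Light wooden block 119 x 90 mm (x, y), 45 mm tall, fixed. Origin: centre of its underside, z up. The black cover lies in a centred recess, 103 x 63 mm, in its top, flush with the rim. A channel (the notch), 15 mm wide, open at the top, cuts the middle of the -x rim. Under the cover is a hollow battery compartment, its bottom 10 mm above the table.
- notch (a point): Middle of the outer end of the notch's flat floor: 59.5 mm in -x from the base's centre, 35 mm above its underside, so 10 mm below the rim and 5 mm below the cover's underside. The floor runs 15.5 mm in +x (level) from here to the compartment; the cover's edge begins 9.5 mm in, so a blade laid on the floor passes under it. Axes as the base.
- cover: Black plastic plate 100 x 60 mm (x, y), 5 mm thick, about 45 g. Origin: centre of the plate's underside, z up; -x (two thin grey ribs) to the notch. Seated, its origin is 40 mm above the base's underside. Beneath: four legs 17.5 mm long, within |x| < 39 and |y| < 22 mm, on which it stands level. Two spring catches 28 mm to -x of the centre hold it down; the +x end just rests on a ledge.
- cover_edge (a point): Middle of the cover's -x edge, top face: 50 mm in -x from its centre. Seated 45 mm above the base's underside. Freeing it takes about 8 to 10 N of lift here; raised about 6 mm it snaps past the catches, which then prop this edge 9 to 11 mm up, +x end down, its long sides near here clear of the rim, to be pinched across y and lifted off freely.
- opener: Loose pry tool standing upright, about 90 g: red handle 22 x 24 mm (x, y), 75 mm tall; flat steel blade 10 mm wide, 2.5 mm thick, sticking out level from its foot in +x, underside flush with the handle's bottom, ending 32 mm from the handle's axis (21 mm beyond its front face). Origin: centre of the handle's underside, z up the handle.
- blade_tip (a point): Middle of the end of the opener's blade, 32 mm in +x from the opener's axis, 1.25 mm above its underside.
- coaster: Brown round wooden coaster with a dark top, 100 mm across, 6 mm thick, fixed to the table; the opener stands on it at the start. Origin: centre of its underside.
- tray: Shallow plywood tray with blue lining, 180 x 150 mm outside (x, y), 14 mm tall, walls 5 mm, inner floor 5 mm above the table; fixed. Origin: centre of its underside. The cover standing on its legs in it has its origin about 22.5 mm above the table.
- coaster_stack: Bystander: loose stack of round coasters, 86 mm across, 24 mm tall. Origin: centre of its underside.
- puzzle: Bystander: loose light wooden puzzle board 100 x 70 x 14 mm with dark round dots. Origin: centre of its underside.
- cup: Bystander: loose white cup, 72 mm across, 85 mm tall. Origin: centre of its underside.

How it is judged (in metres and radians):
On the way, in this order (a step that is already met when the one before it is completed fails the run):
1. the opener's blade is lifting the cover's notched edge (more than 3 mm up, pushed by the opener with more than 1 N) (z of cover_edge in the frame of base above 0.048 m and contact force between opener and cover above 1 N).
2. the cover has snapped past its catches and its notched edge is more than 8 mm up (z of cover_edge in the frame of base above 0.053 m), for 0.2 s.
3. the opener stands upright on the coaster again, let go (horizontal distance between opener and coaster below 0.035 m and angle between opener's own z axis and vertical below 0.08 rad and z of opener in the frame of coaster below 0.01 m and contact force between the fingers and opener below 0.05 N), for 0.2 s.
At the end, for the whole second after the job is handed in: The cover lies flat (within 0.1 rad), top side up, at rest on the tray's floor, its centre within 55 mm of the tray's centre in the tray's x and 45 mm in its y; the opener stands upright (within 0.08 rad) at rest on the coaster, its axis within 35 mm of the coaster's centre (x of cover in the frame of tray between -0.055 and 0.055 m and y of cover in the frame of tray between -0.045 and 0.045 m and z of cover in the frame of tray below 0.027 m and angle between cover's own z axis and vertical below 0.1 rad and linear speed of each of cover, opener below 0.02 m/s and horizontal distance between opener and coaster below 0.035 m and angle between opener's own z axis and vertical below 0.08 rad and z of opener in the frame of coaster below 0.01 m); the robot touches nothing.
It fails at once if the coaster stack, the puzzle board or the cup was moved more than 20 mm (distance of any of coaster_stack, puzzle, cup from where it was at the start of the episode above 0.02 m).
It fails at once if the cover was dropped or flung (faster than 0.8 m/s with nothing holding it) (linear speed of cover above 0.8 m/s and contact force between each of the fingers, opener and cover below 0.01 N).
It fails at once if the opener was dropped (faster than 0.8 m/s with nothing holding it) (linear speed of opener above 0.8 m/s and contact force between the fingers and opener below 0.01 N).
It also fails if it takes over 72 s, if anything falls off the work surface, if the arm or the gripper's body presses on something with over 40 N, if the wrist force passes 120 N, or if a joint passes its speed limit or range.

### The arm

A 7-joint arm with a two-finger parallel gripper is mounted at the origin on the work surface. World frame = base frame: x ahead of the robot, y to its left, z up, the work surface at z = 0. Lengths are in mm, angles in rad, forces in N, time in s.
With the tool pointing down it reaches from about 400 to 850 mm from the base axis. Payload 4.4 kg.
Tool frame: the origin (TCP) lies at the very end of the fingers, on their centre line; the grasp point (between the pads) lies robot.tcp_to_grasp behind it (robot.tcp_to_grasp is the distance from the TCP to the grasp point, in mm); z points along the fingers, y is the direction in which the jaws open and shut (so a half turn about z gives the same grasp; the last joint's range is limited). The gripper opens to 94 mm and grips with 3 to 60 N. Pads are 16 mm wide; open, the fingers measure 119 mm over their backs; the gripper's body (75 mm by 177 mm) begins 78 mm behind the grasp point.
Start: joints at [1.094, 0.628, 0.038, 1.517, -0.027, 0.996, -0.02], TCP at [259.602, -595.924, 205.478] pointing down, gripper open.
Joint ranges: [-3.06, 3.06], [-0.37, 2.12], [-1.25, 1.32], [0.18, 2.47], [-1.1, 4.24], [0.23, 1.98], [-2.94, 2.94]. Speed limits (rad/s): [2.57, 2.57, 3.14, 3.14, 3.14, 3.14, 3.14].

### API

Orientations are given as a unit quaternion [x, y, z, w].
In Python, from rig import robot, vision, nets gives the robot as it stands.
- The arm moves only by the tool move_arm, never from a script. Its argument "commands" is a list of rows, each an object with "claw": the gripper's target within -1 to 1 (fully open at 1, half-way at 0, shut at -1); "xyz": the shift along the tool's x, y, z scaled (see below), a list of three; "roll": the turn about the tool's z scaled (see below). A call has 1 to 8 rows; each row is the pose to reach, as a shift and turn from the pose commanded when the call began, along the tool's axes at that moment, turning the shorter way round; what a row does not reach only later rows make up. The controller multiplies each number of a shift by 300 mm and each number of a turn by 180 degrees. A row lasts 1/10 s, in which the tool goes at most 50 mm and 8.59 degrees, less where a joint would pass 70% of its speed; a pose out of reach is approached as far as the arm can. A call with a number of a shift or a turn outside -1 to 1 is refused whole. A call with a gripper value outside its range is refused whole. The fingers move at their own pace and stop on an object; "grip_force" is the grip in N (left out, the last holds). Time passes only in rows, so rows that repeat a pose let the fingers close. It gives the time, the measured TCP pose, the force and the opening at its end, in the units of the state.
- robot.read_state(): the state, without advancing time (a new reading comes with each control period).
- vision.get_image(name): name is "side" or "top" or "wrist"; returns the picture (400x640x3 uint8, red, green, blue); there is no depth.
- vision.calibration(name): a dict with "intrinsics" (3x3 intrinsics, pixels), "world_from_camera" (4x4, takes a point from camera to world coordinates). Camera axes: x right, y down, z forward; pixel columns grow to the right and rows downward; lengths in mm; the calibration is good to about 2 mm. A picture is of the moment at which its call begins: read the wrist's pose just before it. calibration takes no time and is no camera call; for the wrist camera it gives the pose at the moment of the call.
- robot.finish_job(): hands the job in, once; it reports no verdict.
Trained networks look in the newest picture that a camera, given by its name, has taken for a name from the list of things; names that differ only in an ending like _2 or _b are one class to them, and where a whole thing is asked for, a point or a joint stands for the part that bears it (a point fixed in the world has none). Each returns a list of dicts, best first, with "conf" (0 to 1); they miss things now and then, are a little off and sometimes report something else, mostly with a low value. They report only what shows in the picture. A call takes as long as a camera call.
- nets.recognise(camera, query): "position" ([x, y, z] in mm, in world coordinates, good to about 4 mm: the middle of the surface that is visible of it).
- nets.regions_of(camera, query): "mask" (400x640 bool, what is visible of it).
- nets.mark_of(camera, query): "position" ([x, y, z] in mm, in world coordinates, good to about 4 mm: a listed point, or the origin of a listed thing).
The state is a dict: "t": time; "q": joint angles; "joint_velocities": joint speeds; "joint_efforts": joint torques, N m; "tool_pos": TCP position; "ee_rot": TCP orientation; "force": force on the tool from outside, world axes, zero at the start; "torque": the same for the moment, N m; "opening": opening from 0.0 (shut) to 1.0 (fully open).
Only numpy, scipy, OpenCV 4.12 (cv2) and the standard library are available. Lean on these libraries where they do the work, as an engineer would, in place of code of your own. Each camera call takes 0.05 s, during which the arm holds its last target. There are 200 camera calls.

## Working session

There is one attempt and no reset: what is moved stays moved. The work goes in short steps, Python scripts to look and compute and a tool call to move; the robot and the scene stay as the last step left them, time stands still between calls to the robot, and variables do not carry over. Pictures are saved under pics/ and viewed, about 8 in all and at most 12, crops included, and the job is handed in when it is done.

Besides the shell and the picture viewer there is one more tool, called after "Request:" by a JSON object that holds its "name" and its "arguments". move_arm: Moves the arm, as the interface text tells. Shifts and turns lie within -1 to 1; 1 stands for 300 mm of shift or 180 degrees of turn. Its arguments: {"type":"object","properties":{"commands":{"type":"array"},"grip_force":{"type":"number"}},"required":["commands"]}

```bash
mkdir -p pics; ls
python3 - <<'E'
from rig import robot, vision, nets
import cv2, numpy as np
s=robot.read_state(); print(s['t'],s['tool_pos'],s['ee_rot'],s['opening'],robot.tcp_to_grasp)
for c in ["top","side"]:
    im=vision.get_image(c); cv2.imwrite(f"pics/{c}0.png",im[:,:,::-1])
    print(c,vision.calibration(c))
    for n in ["base","notch","cover","cover_edge","opener","blade_tip","coaster","tray","coaster_stack","puzzle","cup"]:
        r=nets.mark_of(c,n); print(n,[(np.round(d['position'],1).tolist(),round(d['conf'],2)) for d in r[:2]])
print(robot.read_state()['t'])
E
```

```text
pics
0.0 [ 259.34090615 -595.30167003  204.57838553] [ 9.78972800e-01  2.03988723e-01 -2.06637652e-04 -9.02469293e-04] 1.0015928028298047 18.8
top {'intrinsics': array([[374.76170842,   0.        , 319.48095604],
       [  0.        , 374.76170842, 202.91801154],
       [  0.        ,   0.        ,   1.        ]]), 'world_from_camera': array([[ 1.55814243e-02, -9.90959969e-01,  1.33249990e-01,
         4.98988351e+02],
       [-9.99728787e-01, -1.31332565e-02,  1.92320234e-02,
         1.22977007e+01],
       [-1.73081590e-02, -1.33513514e-01, -9.90895842e-01,
         9.80712431e+02],
       [ 0.00000000e+00,  0.00000000e+00,  0.00000000e+00,
         1.00000000e+00]])}
base [([515.0, 26.7, -2.7], 0.66)]
notch [([511.2, -33.2, 33.4], 0.64), ([781.1, -87.4, 4.1], 0.32)]
cover [([516.5, 24.9, 38.7], 0.84)]
cover_edge [([512.4, -22.5, 49.1], 0.87), ([505.4, 268.4, -1.6], 0.42)]
opener [([510.2, 279.7, 6.2], 0.51)]
blade_tip [([504.5, 313.5, 8.7], 0.7)]
coaster [([504.0, 268.5, -0.1], 0.74)]
tray [([511.6, -279.5, -4.2], 0.62), ([782.6, -86.7, 4.8], 0.59)]
coaster_stack [([760.1, 258.4,
[... 520 characters left out ...]
7.10042794e+02],
       [ 0.00000000e+00,  0.00000000e+00,  0.00000000e+00,
         1.00000000e+00]])}
base [([515.7, 23.4, 1.2], 0.82), ([751.5, -242.3, -3.8], 0.45)]
notch [([507.2, -34.7, 38.1], 0.77), ([515.7, 23.5, 0.8], 0.5)]
cover [([513.3, 20.5, 42.4], 0.64)]
cover_edge [([507.0, -25.7, 42.0], 0.68), ([511.8, 22.0, 39.5], 0.35)]
opener [([508.3, 272.9, 4.2], 0.94)]
blade_tip [([507.0, 309.7, 6.7], 0.8)]
coaster [([503.0, 268.1, 1.8], 0.8), ([776.3, -87.4, -3.8], 0.73)]
tray [([507.8, -280.8, -0.1], 0.91)]
coaster_stack [([759.3, 255.2, 0.9], 0.79), ([778.6, -88.1, -2.1], 0.28)]
puzzle [([749.9, -239.4, -2.1], 0.69)]
cup [([777.5, -88.3, -2.8], 0.86), ([759.2, 259.5, 0.2], 0.47)]
1.2
```

View pics/top0.png

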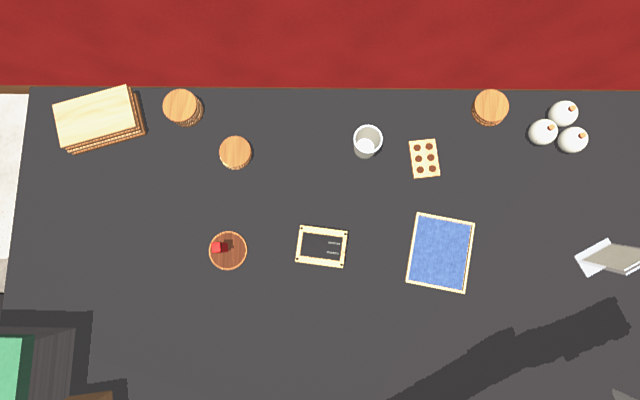

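View pics/side0.png

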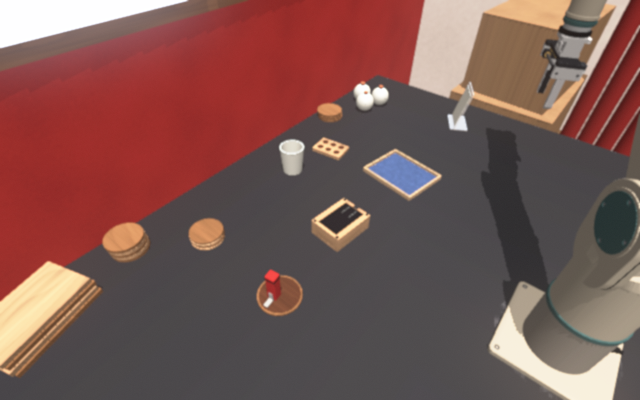

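Request:
{"name": "move_arm", "arguments": {"commands": [{"claw": 1, "xyz": [0.77, -0.71, -0.16], "roll": 0}, {"claw": 1, "xyz": [0.77, -0.71, -0.16], "roll": 0}, {"claw": 1, "xyz": [0.77, -0.71, -0.16], "roll": 0}, {"claw": 1, "xyz": [0.77, -0.71, -0.16], "roll": 0}, {"claw": 1, "xyz": [0.77, -0.71, -0.16], "roll": 0}, {"claw": 1, "xyz": [0.77, -0.71, -0.16], "roll": 0}, {"claw": 1, "xyz": [0.77, -0.71, -0.16], "roll": 0}]}}

```text
t: 1.9
tool_pos: [389.0, -303.4, 254.5]
ee_rot: [0.978, 0.207, 0.001, -0.001]
force: [0.2, -0.2, 0.1]
opening: 1.004
```

Request:
{"name": "move_arm", "arguments": {"commands": [{"claw": 1, "xyz": [0.77, -0.71, -0.16], "roll": 0.103}, {"claw": 1, "xyz": [0.77, -0.71, -0.16], "roll": 0.103}, {"claw": 1, "xyz": [0.77, -0.71, -0.16], "roll": 0.103}, {"claw": 1, "xyz": [0.77, -0.71, -0.16], "roll": 0.103}, {"claw": 1, "xyz": [0.77, -0.71, -0.16], "roll": 0.103}, {"claw": 1, "xyz": [0.77, -0.71, -0.16], "roll": 0.103}, {"claw": 1, "xyz": [0.77, -0.71, -0.16], "roll": 0.103}, {"claw": 1, "xyz": [0.77, -0.71, -0.16], "roll": 0.103}]}}

```text
t: 2.7
tool_pos: [514.8, -15.7, 302.1]
ee_rot: [0.999, 0.048, 0.001, -0.001]
force: [0.6, -0.4, -0.8]
opening: 1.001
```

```bash
cat > h.py <<'E'
from rig import robot, vision, nets
import cv2, numpy as np
from scipy.spatial.transform import Rotation as R
def go(xyz, yyaw=None, s=None):
    """numbers for a move to TCP xyz with tool y axis at world yaw yyaw (deg, mod 180)"""
    s=s or robot.read_state(); r=R.from_quat(s['ee_rot']).as_matrix()
    d=r.T@(np.array(xyz)-s['tool_pos'])
    y=np.degrees(np.arctan2(r[1,1],r[0,1])); t=0 if yyaw is None else -((yyaw-y+90)%180-90)
    print('yaw',round(y,2),'shift',np.round(d/300,4),'roll',round(t/180,4),'rows',round(np.linalg.norm(d)/50,1))
def px(cam,P):
    c=vision.calibration(cam); T=np.linalg.inv(c['world_from_camera']); p=np.atleast_2d(P)@T[:3,:3].T+T[:3,3]
    q=p@c['intrinsics'].T; return q[:,:2]/q[:,2:]
def ray(cam,uv,z):
    """world points at height z under pixels uv"""
    c=vision.calibration(cam); M=c['world_from_camera']; uv=np.atleast_2d(uv).astype(float)
    d=np.c_[uv,np.ones(len(uv))]@np.linalg.inv(c['intrinsics']).T@M[:3,:3].T
    return M[:3,3]+d*((z-M[2,3])/d[:,2])[:,None]
def marks(cam,names,k=1):
    for n in names: print(cam,n,[(np.round(d['position'],1).tolist(),round(d['conf'],2)) for d in nets.mark_of(cam,n)[:k]])
def st():
    s=robot.read_state(); r=R.from_quat(s['ee_rot']).as_matrix()
    print('t',round(s['t'],2),'tcp',np.round(s['tool_pos'],1),'yyaw',round(np.degrees(np.arctan2(r[1,1],r[0,1])),2),'F',np.round(s['force'],1),'open',round(s['opening'],3))
E
python3 - <<'E'
from h import *
st(); im=vision.get_image("wrist"); cv2.imwrite("pics/w1.png",im[:,:,::-1])
c=vision.calibration("wrist"); print(np.round(c['world_from_camera'],3), c['intrinsics'][0,0])
marks("wrist",["base","notch","cover","cover_edge"]); st()
go([509,277,200],-85)
E
```

```text
t 2.7 tcp [514.8 -15.7 302.1] yyaw -84.55 F [ 0.6 -0.4 -0.8] open 1.001
[[ 9.10000e-02 -9.67000e-01 -2.39000e-01  5.83303e+02]
 [-9.96000e-01 -8.80000e-02 -2.20000e-02 -1.16810e+01]
 [ 0.00000e+00  2.40000e-01 -9.71000e-01  4.81203e+02]
 [ 0.00000e+00  0.00000e+00  0.00000e+00  1.00000e+00]] 300.2650246336353
wrist base []
wrist notch [([510.6, -37.7, 34.1], 0.7)]
wrist cover [([520.1, 26.1, 41.0], 0.64)]
wrist cover_edge [([509.4, -26.1, 45.6], 0.57)]
t 2.95 tcp [512.4 -22.8 301.3] yyaw -85.17 F [ 0.3 -0.2  0.5] open 1.003
yaw -85.17 shift [ 0.0731 -0.9969  0.3369] roll -0.001 rows 6.3
```

View pics/w1.png

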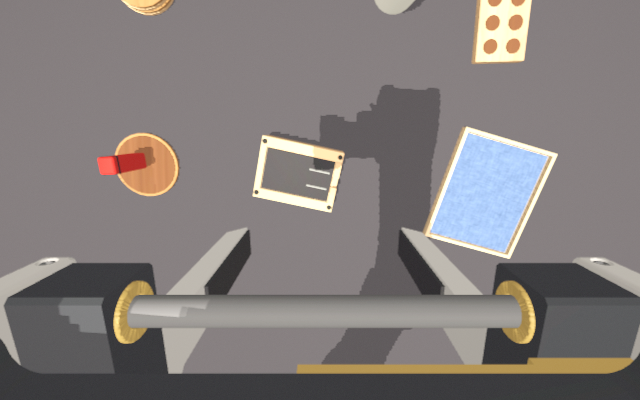

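Run:
```python
from h import *
st(); im=vision.get_image("wrist"); st()
b=nets.regions_of("wrist","base"); c=nets.regions_of("wrist","cover"); 
print([d['conf'] for d in b],[d['conf'] for d in c])
hs=cv2.cvtColor(im,cv2.COLOR_RGB2HSV)
x0,y0,x1,y1=230,110,370,240
m=((hs[...,2]>120)&(hs[...,1]>40)).astype(np.uint8); k=np.zeros_like(m); k[y0:y1,x0:x1]=m[y0:y1,x0:x1]
cs,_=cv2.findContours(k,cv2.RETR_EXTERNAL,cv2.CHAIN_APPROX_NONE); ct=max(cs,key=cv2.contourArea)
box=cv2.boxPoints(cv2.minAreaRect(ct)); print(box)
w=ray("wrist",box,45); print(np.round(w,1), np.round(w.mean(0),1), np.degrees(np.arctan2(*(np.roll(w,-1,0)-w)[:,[1,0]].T)), np.linalg.norm(np.roll(w,-1,0)-w,axis=1))
for n,d in (("base",b),("cover",c)):
    if d:
        cc,_=cv2.findContours(d[0]['mask'].astype(np.uint8),cv2.RETR_EXTERNAL,cv2.CHAIN_APPROX_NONE); cc=max(cc,key=cv2.contourArea)
        W=ray("wrist",cc[:,0],45)[:,:2].astype(np.float32); r=cv2.minAreaRect(W); print(n,r)
v=cv2.resize(im[y0:y1,x0:x1],None,fx=5,fy=5,interpolation=cv2.INTER_CUBIC)
cv2.imwrite("pics/w2.png",v[:,:,::-1])
marks("wrist",["notch","cover_edge","cover","tray","coaster"])
go([509,277,200],-85)
```

```text
t 2.95 tcp [512.4 -22.8 301.3] yyaw -85.17 F [ 0.3 -0.2  0.5] open 1.003
t 3.0 tcp [512.5 -22.6 301.4] yyaw -85.17 F [-0.2 -0.1 -0.7] open 1.0
[0.64] [0.62]
[[243.54239 193.34348]
 [255.46164 130.56866]
 [339.60532 146.54532]
 [327.68607 209.32013]]
[[479.7  95.3  45. ]
 [571.8  80.4  45. ]
 [559.8 -40.1  45. ]
 [465.8 -31.2  45. ]] [519.3  26.1  45. ] [ -9.21392952 -95.72590668 174.61290648  83.70375544] [ 93.30736149 121.05566762  94.40329226 127.29702535]
base ((517.748779296875, 26.608154296875), (120.05923461914062, 94.75480651855469), 82.8162841796875)
cover ((517.0113525390625, 26.91842269897461), (100.43278503417969, 61.023963928222656), 83.67469024658203)
wrist notch [([509.7, -35.5, 37.5], 0.65)]
wrist cover_edge [([508.5, -23.0, 46.9], 0.61)]
wrist cover [([516.9, 20.4, 34.8], 0.71)]
wrist tray [([503.5, -277.6, -3.7], 0.59)]
wrist coaster [([503.0, 271.1, -1.9], 0.73)]
yaw -85.03 shift [ 0.0728 -0.9913  0.3383] roll -0.0002 rows 6.3
```

View pics/w2.png

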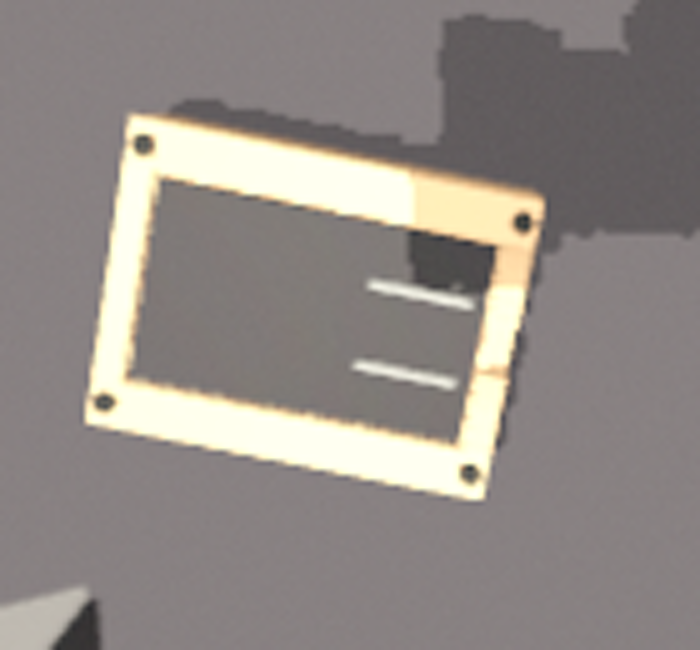

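Request:
{"name": "move_arm", "arguments": {"commands": [{"claw": 1, "xyz": [0.073, -0.99, 0.34], "roll": 0}, {"claw": 1, "xyz": [0.073, -0.99, 0.34], "roll": 0}, {"claw": 1, "xyz": [0.073, -0.99, 0.34], "roll": 0}, {"claw": 1, "xyz": [0.073, -0.99, 0.34], "roll": 0}, {"claw": 1, "xyz": [0.073, -0.99, 0.34], "roll": 0}, {"claw": 1, "xyz": [0.073, -0.99, 0.34], "roll": 0}, {"claw": 1, "xyz": [0.073, -0.99, 0.34], "roll": 0}, {"claw": 1, "xyz": [0.073, -0.99, 0.34], "roll": 0}]}}

```text
t: 4.15
tool_pos: [507.6, 279.5, 198.3]
ee_rot: [0.999, 0.046, -0.001, -0.0]
force: [-0.3, -0.8, -0.4]
opening: 0.998
```

Run:
```python
from h import *
for i in range(3): im=vision.get_image("wrist")
st(); im=vision.get_image("wrist"); st()
cv2.imwrite("pics/w3.png",im[:,:,::-1])
marks("wrist",["opener","blade_tip","coaster"])
o=nets.regions_of("wrist","opener"); print([d['conf'] for d in o])
hs=cv2.cvtColor(im,cv2.COLOR_RGB2HSV)
# base rect from w2 picks, camera pose then: recompute from w1-at-rest pose
M=np.array([[ .091,-.967,-.239],[-.996,-.088,-.022],[0,.240,-.971]])
```

```text
t 4.3 tcp [509.9 274.5 200. ] yyaw -85.16 F [ 0.4  0.7 -0.3] open 0.998
t 4.35 tcp [510.1 274.3 200.2] yyaw -85.2 F [-0.4  0.9 -1.6] open 0.997
wrist opener [([512.2, 274.2, 5.0], 0.92)]
wrist blade_tip [([507.0, 309.6, 8.6], 0.62)]
wrist coaster [([505.1, 271.1, 0.3], 0.86)]
[0.8]
```

View pics/w3.png

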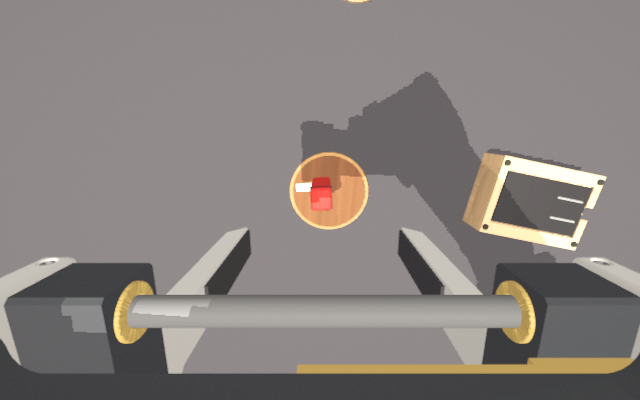

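Run:
```python
from h import *
from scipy.optimize import minimize
st(); im=vision.get_image("wrist"); cal=vision.calibration("wrist"); s=robot.read_state(); st()
hs=cv2.cvtColor(im,cv2.COLOR_RGB2HSV)
red=(((hs[...,0]<4)|(hs[...,0]>174))&(hs[...,1]>200)&(hs[...,2]>50)).astype(np.uint8); red[:150]=0; red[230:]=0; red[:,:280]=0; red[:,370:]=0
n,l,stt,_=cv2.connectedComponentsWithStats(red); k=1+np.argmax(stt[1:,4]); red=(l==k); print(stt[k])
T=np.linalg.inv(cal['world_from_camera']);K=cal['intrinsics']
def proj(P):
    p=P@T[:3,:3].T+T[:3,3]; q=p@K.T; return q[:,:2]/q[:,2:]
def box(x,y,a,bx,by,z):
    c,sn=np.cos(a),np.sin(a); return np.array([[x+c*i-sn*j,y+sn*i+c*j,h] for i in bx for j in by for h in z])
F=8
big=cv2.resize(red.astype(np.float32)[150:240,270:380],None,fx=F,fy=F,interpolation=cv2.INTER_LINEAR)>.5
def hull(P):
    h=cv2.convexHull(((proj(P)-[270,150]+.5)*F-.5).astype(np.float32)); m=np.zeros(big.shape,np.uint8); cv2.fillConvexPoly(m,np.round(h).astype(int),1); return m>0
def cost(p): 
    m=hull(box(p[0],p[1],p[2],(-11,11),(-12,12),(6,81))); return 1-(m&big).sum()/(m|big).sum()
best=min((minimize(cost,[510+dx,275+dy,np.radians(a)],method='Nelder-Mead',options=dict(initial_simplex=np.array([[510+dx,275+dy,np.radians(a)]]*4)+np.diag([0,5,5,.15])[:, 1:])) for dx in(-4,4) for dy in(-4,4) for a in (85,95,103)),key=lambda r:r.fun)
print('opener',best.x[:2],np.degrees(best.x[2]),best.fun)
# base corners from w2
M=cal['world_from_camera'].copy(); d=np.array([512.45,-22.7,301.35])-s['tool_pos']; C=M[:3,3]+d
uv=np.array([[130,115],[543,195],[484,498],[88,422]])/5+[230,110]-.4
def rays(uv,C,z):
    v=np.c_[uv,np.ones(4)]@np.linalg.inv(K).T@M[:3,:3].T; return C+v*((z-C[2])/v[:,2])[:,None]
w=rays(uv,C,45); e=np.roll(w,-1,0)-w
print(np.round(w,1),w.mean(0),np.linalg.norm(e,axis=1),np.degrees(np.arctan2(e[:,1],e[:,0])))
p=proj(np.array([[504,270,6.]])); print('coaster px',p)
brown=((hs[...,0]>4)&(hs[...,0]<25)&(hs[...,1]>100)).astype(np.uint8); brown[:140]=0;brown[240:]=0;brown[:,:280]=0;brown[:,380:]=0
cc,_=cv2.findContours(brown,cv2.RETR_EXTERNAL,cv2.CHAIN_APPROX_NONE); cc=cv2.convexHull(max(cc,key=cv2.contourArea))
W=ray("wrist",cc[:,0],5)[:,:2].astype(np.float32); print('coaster',cv2.minEnclosingCircle(W))
```

```text
t 4.55 tcp [509.7 275.6 200.1] yyaw -85.13 F [-0.7  0.4  0.5] open 1.002
t 4.6 tcp [509.5 275.9 200. ] yyaw -85.1 F [ 0.   0.1 -0.7] open 1.0Traceback (most recent call last):
  File "<stdin>", line 6, in <module>
    return _wrapfunc(a, 'argmax', axis=axis, out=out, **kwds)
    return bound(*args, **kwds)
ValueError: attempt to get argmax of an empty sequence
```

```bash
cat > fit.py <<'E'
from h import *
from scipy.optimize import minimize
st(); im=vision.get_image("wrist"); cal=vision.calibration("wrist"); s=robot.read_state(); st()
f=im.astype(float); hs=cv2.cvtColor(im,cv2.COLOR_RGB2HSV)
print(im[201,321],im[185,321],im[200,345])
red=((f[...,0]>2.6*f[...,1])&(f[...,0]>2.6*f[...,2])&(f[...,0]>60)).astype(np.uint8); red[:150]=0; red[230:]=0; red[:,:280]=0; red[:,370:]=0
n,l,stt,_=cv2.connectedComponentsWithStats(red); k=1+np.argmax(stt[1:,4]); red=(l==k); print(stt[k])
T=np.linalg.inv(cal['world_from_camera']);K=cal['intrinsics']
def proj(P):
    p=P@T[:3,:3].T+T[:3,3]; q=p@K.T; return q[:,:2]/q[:,2:]
def box(x,y,a,bx,by,z):
    c,sn=np.cos(a),np.sin(a); return np.array([[x+c*i-sn*j,y+sn*i+c*j,h] for i in bx for j in by for h in z])
F=8
big=cv2.resize(red.astype(np.float32)[150:240,270:380],None,fx=F,fy=F,interpolation=cv2.INTER_LINEAR)>.5
def hull(P):
    h=cv2.convexHull(((proj(P)-[270,150]+.5)*F-.5).astype(np.float32)); m=np.zeros(big.shape,np.uint8); cv2.fillConvexPoly(m,np.round(h).astype(int),1); return m>0
def cost(p): 
    m=hull(box(p[0],p[1],p[2],(-11,11),(-12,12),(6,81))); return 1-(m&big).sum()/(m|big).sum()
res=[]
for dx in(-4,4):
  for dy in(-4,4):
    for a in (85,95,103):
      p=np.array([510+dx,275+dy,np.radians(a)])
      res.append(minimize(cost,p,method='Nelder-Mead',options=dict(initial_simplex=p+np.vstack([np.zeros(3),np.diag([5,5,.15])]))))
best=min(res,key=lambda r:r.fun)
print('opener',best.x[:2],np.degrees(best.x[2]),best.fun)
M=cal['world_from_camera'].copy(); C=M[:3,3]+np.array([512.45,-22.7,301.35])-s['tool_pos']
uv=np.array([[130,115],[543,195],[484,498],[88,422]])/5+[230,110]-.4
v=np.c_[uv,np.ones(4)]@np.linalg.inv(K).T@M[:3,:3].T; w=C+v*((45-C[2])/v[:,2])[:,None]; e=np.roll(w,-1,0)-w
print(np.round(w,1),w.mean(0),np.linalg.norm(e,axis=1),np.degrees(np.arctan2(e[:,1],e[:,0])))
wood=((hs[...,0]>4)&(hs[...,0]<25)&(hs[...,1]>100)).astype(np.uint8); wood[:140]=0;wood[240:]=0;wood[:,:280]=0;wood[:,380:]=0
cc,_=cv2.findContours(wood,cv2.RETR_EXTERNAL,cv2.CHAIN_APPROX_NONE); cc=cv2.convexHull(max(cc,key=cv2.contourArea))
print('coaster',cv2.minEnclosingCircle(ray("wrist",cc[:,0],5)[:,:2].astype(np.float32)))
E
python3 fit.py
```

```text
t 4.6 tcp [509.5 275.9 200. ] yyaw -85.1 F [ 0.   0.1 -0.7] open 1.0
t 4.65 tcp [509.4 276.2 199.9] yyaw -85.07 F [-0.  -0.1  0.4] open 1.003
[255 137 120] [180  53  49] [227 160 111]
[312 177  21  27 402]
opener [518.14772074 279.41824176] 100.59976264198609 0.4246961029674652
[[568.9  79.7  45. ]
 [556.7 -38.7  45. ]
 [465.8 -29.7  45. ]
 [479.1  89.4  45. ]] [517.6349702  25.1664958  45.       ] [119.08478203  91.32916319 119.88169256  90.37887029] [-95.89341066 174.35096299  83.65237165  -6.14928326]
coaster ((503.3907470703125, 269.0677490234375), 49.92931365966797)
```

```bash
sed -i 's/^red=((f.*$/red=(((hs[...,0]<8)|(hs[...,0]>170))\&(hs[...,1]>90)\&(hs[...,2]>60)).astype(np.uint8); red[:150]=0; red[230:]=0; red[:,:280]=0; red[:,370:]=0/' fit.py
echo "go([*best.x[:2],130],np.degrees(best.x[2]));go([*best.x[:2],37],np.degrees(best.x[2]))
v=cv2.resize(im[150:240,270:380],None,fx=5,fy=5,interpolation=cv2.INTER_CUBIC)
for P in box(*best.x,(-11,11),(-12,12),(6,81)): cv2.circle(v,tuple(int(t) for t in (proj(P[None])[0]-[270,150]+.5)*5),3,(0,255,0),-1)
cv2.imwrite('pics/w4.png',v[:,:,::-1])">>fit.py
python3 fit.py
```

```text
t 4.65 tcp [509.4 276.2 199.9] yyaw -85.07 F [-0.  -0.1  0.4] open 1.003
t 4.7 tcp [509.3 276.4 199.8] yyaw -85.06 F [-0.   0.2 -0.4] open 0.999
[255 136 119] [183  54  50] [227 161 112]
[312 177  22  34 665]
opener [510.27267432 278.49679612] 96.95753661200219 0.08157786485959861
[[568.9  79.8  45. ]
 [556.7 -38.7  45. ]
 [465.8 -29.7  45. ]
 [479.   89.4  45. ]] [517.59037585  25.19566187  45.        ] [119.08218058  91.33148956 119.88318625  90.38068737] [-95.87128736 174.37369172  83.67425251  -6.12913024]
coaster ((503.177978515625, 268.6873474121094), 50.10898971557617)
yaw -85.06 shift [ 0.0039 -0.0067  0.2326] roll -0.0112 rows 1.4
yaw -85.06 shift [ 0.0038 -0.0067  0.5426] roll -0.0112 rows 3.3
```

View pics/w4.png

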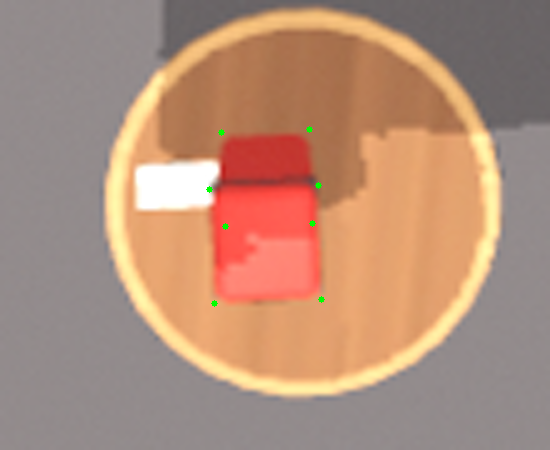

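Request:
{"name": "move_arm", "arguments": {"commands": [{"claw": 1, "xyz": [0.003, -0.006, 0.25], "roll": 0}, {"claw": 1, "xyz": [0.003, -0.006, 0.25], "roll": 0}, {"claw": 1, "xyz": [0.003, -0.006, 0.54], "roll": 0}, {"claw": 1, "xyz": [0.003, -0.006, 0.54], "roll": 0}, {"claw": 1, "xyz": [0.003, -0.006, 0.54], "roll": 0}, {"claw": 1, "xyz": [0.003, -0.006, 0.54], "roll": 0}, {"claw": 1, "xyz": [0.003, -0.006, 0.54], "roll": 0}], "grip_force": 55}}

```text
t: 5.4
tool_pos: [511.4, 279.7, 39.6]
ee_rot: [0.999, 0.044, 0.002, -0.001]
force: [-0.2, 0.1, -0.2]
opening: 1.0
```

Request:
{"name": "move_arm", "arguments": {"commands": [{"claw": -0.2, "xyz": [0, 0, 0], "roll": 0}, {"claw": -0.4, "xyz": [0, 0, 0], "roll": 0}, {"claw": -1, "xyz": [0, 0, 0], "roll": 0}, {"claw": -1, "xyz": [0, 0, 0], "roll": 0}, {"claw": -1, "xyz": [0, 0, 0], "roll": 0}, {"claw": -1, "xyz": [0, 0, 0], "roll": 0}, {"claw": -1, "xyz": [0, 0, 0], "roll": 0}, {"claw": -1, "xyz": [0, 0, 0], "roll": 0}]}}

```text
t: 6.2
tool_pos: [509.7, 278.8, 37.4]
ee_rot: [0.999, 0.044, -0.0, 0.0]
force: [-0.1, 0.2, -0.3]
opening: 0.356
```

Run:
```python
from h import *
st(); im=vision.get_image("wrist"); cv2.imwrite("pics/w5.png",im[:,:,::-1]);st()
print(robot.read_state()['torque'])
```

```text
t 6.2 tcp [509.7 278.8  37.4] yyaw -85.0 F [-0.1  0.2 -0.3] open 0.356
t 6.25 tcp [509.7 278.8  37.4] yyaw -85.01 F [ 0.4 -0.1 -0.6] open 0.311
[0.00092497 0.00823386 0.02110275]
```

View pics/w5.png

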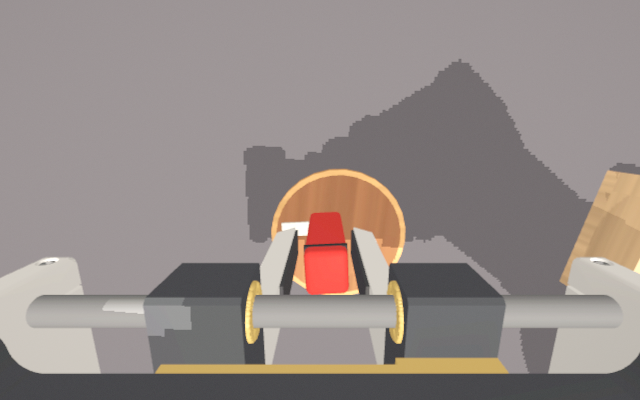

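Request:
{"name": "move_arm", "arguments": {"commands": [{"claw": -1, "xyz": [0, 0, 0], "roll": 0}, {"claw": -1, "xyz": [0, 0, 0], "roll": 0}, {"claw": -1, "xyz": [0, 0, 0], "roll": 0}, {"claw": -1, "xyz": [0, 0, 0], "roll": 0}, {"claw": -1, "xyz": [0, 0, 0], "roll": 0}]}}

```text
t: 6.75
tool_pos: [509.7, 278.8, 37.4]
ee_rot: [0.999, 0.044, -0.0, -0.0]
force: [0.2, -0.7, -0.4]
opening: 0.233
```

Run:
```python
from h import *
st(); im=vision.get_image("wrist");st(); print(robot.read_state()['torque'])
marks("wrist",["opener","blade_tip"])
go([510,276,140],83.9+180)
```

```text
t 6.75 tcp [509.7 278.8  37.4] yyaw -85.0 F [ 0.2 -0.7 -0.4] open 0.233
t 6.8 tcp [509.7 278.9  37.4] yyaw -85.0 F [ 0.5  0.8 -1. ] open 0.232
[-0.00546616 -0.00693024  0.02277706]
wrist opener [([507.7, 275.9, 7.8], 0.93)]
wrist blade_tip [([509.7, 309.4, 9.5], 0.63)]
yaw -85.0 shift [ 1.000e-04  9.400e-03 -3.418e-01] roll 0.0617 rows 2.1
```

Request:
{"name": "move_arm", "arguments": {"commands": [{"claw": -1, "xyz": [0, 0, -0.1], "roll": 0}, {"claw": -1, "xyz": [0, 0, -0.25], "roll": 0}, {"claw": -1, "xyz": [0, 0, -0.4], "roll": 0}, {"claw": -1, "xyz": [-0.059, 0.603, -0.41], "roll": 0}, {"claw": -1, "xyz": [-0.059, 0.603, -0.41], "roll": 0}, {"claw": -1, "xyz": [-0.059, 0.603, -0.41], "roll": 0}, {"claw": -1, "xyz": [-0.059, 0.603, -0.41], "roll": 0}]}}

```text
t: 7.6
tool_pos: [507.4, 92.7, 160.7]
ee_rot: [0.999, 0.042, -0.0, 0.001]
force: [0.4, -0.2, -1.0]
opening: 0.23
```

Request:
{"name": "move_arm", "arguments": {"commands": [{"claw": -1, "xyz": [-0.059, 0.603, 0], "roll": 0.061}, {"claw": -1, "xyz": [-0.059, 0.603, 0], "roll": 0.061}, {"claw": -1, "xyz": [-0.059, 0.603, 0], "roll": 0.061}, {"claw": -1, "xyz": [-0.059, 0.603, 0], "roll": 0.061}, {"claw": -1, "xyz": [-0.059, 0.603, 0], "roll": 0.061}, {"claw": -1, "xyz": [-0.059, 0.603, 0], "roll": 0.061}, {"claw": -1, "xyz": [-0.059, 0.603, 0], "roll": 0.061}]}}

```text
t: 8.3
tool_pos: [506.0, -83.2, 160.5]
ee_rot: [0.999, -0.051, -0.0, -0.0]
force: [0.3, 0.1, -0.7]
opening: 0.23
```

Run:
```python
from h import *
for i in range(5): vision.get_image("top")
st(); go([506.1,-84.7,68],-96)
```

```text
t 8.55 tcp [506.1 -83.6 160.5] yyaw -95.87 F [ 0.3  0.4 -1. ] open 0.231
yaw -95.87 shift [0.0004 0.0037 0.3084] roll 0.0007 rows 1.9
```

Request:
{"name": "move_arm", "arguments": {"commands": [{"claw": -1, "xyz": [0, 0.004, 0.15], "roll": 0.001}, {"claw": -1, "xyz": [0, 0.004, 0.25], "roll": 0.001}, {"claw": -1, "xyz": [0, 0.004, 0.308], "roll": 0.001}, {"claw": -1, "xyz": [0, 0.004, 0.308], "roll": 0.001}, {"claw": -1, "xyz": [0, 0.004, 0.308], "roll": 0.001}, {"claw": -1, "xyz": [0, 0.004, 0.308], "roll": 0.001}]}}

```text
t: 9.15
tool_pos: [506.9, -85.9, 69.2]
ee_rot: [0.999, -0.054, 0.001, 0.0]
force: [-0.3, -0.6, -1.1]
opening: 0.231
```

Run:
```python
from h import *
for i in range(2): vision.get_image("wrist")
st(); im=vision.get_image("wrist"); st(); marks("wrist",["notch","blade_tip","opener","cover_edge"])
v=cv2.resize(im[120:300,200:440],None,fx=3,fy=3,interpolation=cv2.INTER_CUBIC); cv2.imwrite("pics/w6.png",v[:,:,::-1])
u=np.array([np.cos(np.radians(84)),np.sin(np.radians(84)),0]);s=robot.read_state()['tool_pos']
n=np.array([511.4,-34,45])
w=np.array([-u[1],u[0],0])*7.5
print('notch rim corners outer/inner',(px("wrist",[n+w,n-w,n+w+9.5*u,n-w+9.5*u])-[200,120]).round(1)*3)
e=np.array([s[0],s[1],s[2]-31.4+2.5]); print('blade tip corners',(px("wrist",[e+32*u+w/1.5,e+32*u-w/1.5,e+11*u+w/1.5,e+11*u-w/1.5])-[200,120]).round(1)*3)
```

```text
t 9.25 tcp [506.9 -86.   69.3] yyaw -96.16 F [-0.   0.2 -1. ] open 0.228
t 9.3 tcp [506.7 -86.   69.2] yyaw -96.16 F [-0.   0.3 -0.6] open 0.228
wrist notch [([509.4, -35.1, 37.6], 0.67)]
wrist blade_tip [([510.0, -53.5, 39.8], 0.57)]
wrist opener [([506.1, -88.7, 40.6], 0.58)]
wrist cover_edge [([510.7, -23.8, 43.7], 0.84)]
notch rim corners outer/inner [[157.5 361.2]
 [153.9 301.5]
 [117.9 361.5]
 [113.4 301.5]]
blade tip corners [[244.8 342.9]
 [243.3 303.6]
 [330.6 342.6]
 [330.  303.3]]
```

View pics/w6.png

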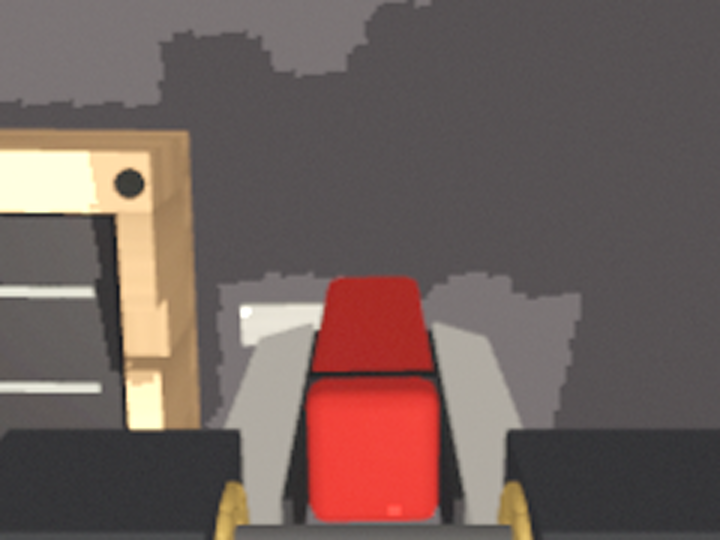

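Run:
```python
import cv2,numpy as np
v=cv2.imread("pics/w6.png")[190:450,80:340].astype(float)
v=np.clip((v/255)**1.0*1.0,0,1); g=cv2.createCLAHE(6,(4,4)).apply(cv2.cvtColor((v*255).astype(np.uint8),cv2.COLOR_BGR2GRAY))
cv2.imwrite("pics/w7.png",cv2.resize(g,None,fx=2.3,fy=2.3))
```

```text
(no output)
```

View pics/w7.png

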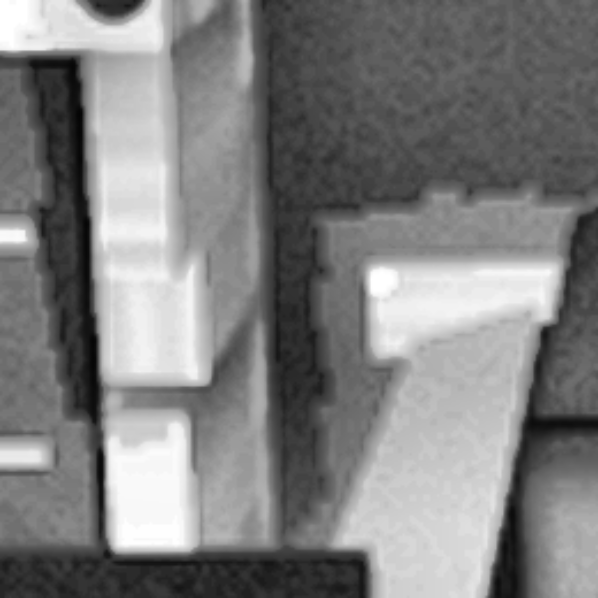

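Run:
```python
from h import *
c=np.array([517.6,25.2]); a=np.radians(84); u=np.array([np.cos(a),np.sin(a)]); w=np.array([-u[1],u[0]])
def P(x,y,z):  # w7 coords
    uv=np.array([(x/2.3+80+.5)/3-.5+200,(y/2.3+190+.5)/3-.5+120]); p=ray("wrist",uv,z)[0,:2]-c
    print(x,y,z,'along',round(p@u,1),'lat(+ = -x world)',round(p@w,1))
P(200,385,35);P(195,408,45);P(175,268,45);P(368,262,40.3);P(372,358,40.3);P(560,262,40.3);P(175,210,45);P(195,500,45)
st()
```

```text
200 385 35 along -59.2 lat(+ = -x world) 10.0
195 408 45 along -60.9 lat(+ = -x world) 8.8
175 268 45 along -59.8 lat(+ = -x world) -6.5
368 262 40.3 along -78.9 lat(+ = -x world) -5.6
372 358 40.3 along -78.9 lat(+ = -x world) 5.0
560 262 40.3 along -99.0 lat(+ = -x world) -5.5
175 210 45 along -60.1 lat(+ = -x world) -12.7
195 500 45 along -60.3 lat(+ = -x world) 19.1
t 9.5 tcp [506.1 -86.   68.5] yyaw -96.17 F [ 0.4  0.3 -1.9] open 0.228
```

Request:
{"name": "move_arm", "arguments": {"commands": [{"claw": -1, "xyz": [-0.0057, 0, 0.002], "roll": 0}, {"claw": -1, "xyz": [-0.0057, 0, 0.002], "roll": 0}, {"claw": -1, "xyz": [-0.0057, -0.03, 0.002], "roll": 0}, {"claw": -1, "xyz": [-0.0057, -0.05, 0.002], "roll": 0}, {"claw": -1, "xyz": [-0.0057, -0.065, 0.002], "roll": 0}, {"claw": -1, "xyz": [-0.0057, -0.08, 0.002], "roll": 0}, {"claw": -1, "xyz": [-0.0057, -0.085, 0.002], "roll": 0}, {"claw": -1, "xyz": [-0.0057, -0.085, 0.002], "roll": 0}]}}

```text
t: 10.3
tool_pos: [507.0, -60.0, 67.5]
ee_rot: [0.999, -0.053, 0.0, -0.0]
force: [0.1, -0.2, -0.4]
opening: 0.23
```

Run:
```python
from h import *
for i in range(3): vision.get_image("wrist")
st(); im=vision.get_image("wrist"); st(); print(robot.read_state()['torque'])
v=cv2.resize(im[170:280,200:330],None,fx=5,fy=5,interpolation=cv2.INTER_CUBIC);g=cv2.createCLAHE(4,(4,4)).apply(cv2.cvtColor(v,cv2.COLOR_RGB2GRAY)); cv2.imwrite("pics/w8.png",g)
```

```text
t 10.45 tcp [506.9 -60.7  67.5] yyaw -96.19 F [-0.9 -0.2 -1.3] open 0.234
t 10.5 tcp [506.9 -60.7  67.5] yyaw -96.2 F [ 0.4  0.3 -0.4] open 0.228
[0.00989388 0.00267671 0.00731118]
```

View pics/w8.png

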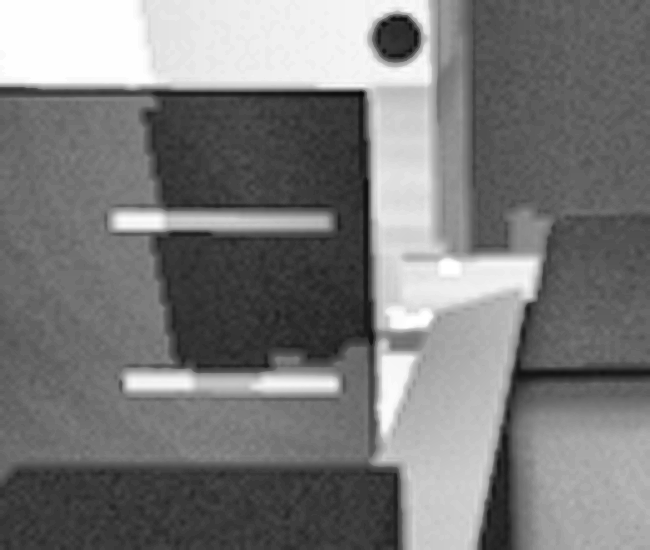

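Request:
{"name": "move_arm", "arguments": {"commands": [{"claw": -1, "xyz": [-0.0015, -0.01, 0], "roll": 0}, {"claw": -1, "xyz": [-0.0015, -0.02, 0], "roll": 0}, {"claw": -1, "xyz": [-0.0015, -0.03, 0], "roll": 0}, {"claw": -1, "xyz": [-0.0015, -0.035, 0], "roll": 0}, {"claw": -1, "xyz": [-0.0015, -0.035, 0], "roll": 0}, {"claw": -1, "xyz": [-0.0015, -0.035, 0], "roll": 0}], "grip_force": 60}}

```text
t: 11.1
tool_pos: [507.6, -49.9, 67.5]
ee_rot: [0.999, -0.054, 0.0, 0.0]
force: [-0.9, 0.5, -1.3]
opening: 0.232
```

Run:
```python
from h import *
vision.get_image("wrist"); st();print(robot.read_state()['torque']); marks("wrist",["blade_tip","cover_edge"])
```

```text
t 11.15 tcp [507.6 -50.   67.5] yyaw -96.17 F [-0.1 -0.3 -0.7] open 0.234
[-0.02676228  0.02450142 -0.00417655]
wrist blade_tip [([512.7, -15.3, 38.5], 0.95)]
wrist cover_edge [([508.5, -25.4, 42.8], 0.75)]
```

No contact force, so I'll lift slowly.

Request:
{"name": "move_arm", "arguments": {"commands": [{"claw": -1, "xyz": [0, 0, -0.004], "roll": 0}, {"claw": -1, "xyz": [0, 0, -0.007], "roll": 0}, {"claw": -1, "xyz": [0, 0, -0.01], "roll": 0}, {"claw": -1, "xyz": [0, 0, -0.013], "roll": 0}, {"claw": -1, "xyz": [0, 0, -0.016], "roll": 0}, {"claw": -1, "xyz": [0, 0, -0.016], "roll": 0}]}}

```text
t: 11.85
tool_pos: [507.0, -49.9, 72.0]
ee_rot: [0.999, -0.054, -0.001, 0.0]
force: [-0.4, -0.4, -10.9]
opening: 0.234
```

Run:
```python
from h import *
st();print(robot.read_state()['torque'])
```

```text
t 11.85 tcp [507.  -49.9  72. ] yyaw -96.16 F [ -0.4  -0.4 -10.9] open 0.234
[-0.27951955 -0.08676524  0.00052697]
```

Request:
{"name": "move_arm", "arguments": {"commands": [{"claw": -1, "xyz": [0, 0, -0.003], "roll": 0}, {"claw": -1, "xyz": [0, 0, -0.006], "roll": 0}, {"claw": -1, "xyz": [0, 0, -0.009], "roll": 0}, {"claw": -1, "xyz": [0, 0, -0.012], "roll": 0}, {"claw": -1, "xyz": [0, 0, -0.015], "roll": 0}, {"claw": -1, "xyz": [0, 0, -0.015], "roll": 0}]}}

```text
t: 12.45
tool_pos: [508.6, -50.0, 77.6]
ee_rot: [0.999, -0.054, 0.001, -0.0]
force: [-0.6, -1.2, -1.8]
opening: 0.233
```

Run:
```python
from h import *
st();print(robot.read_state()['torque']); vision.get_image("wrist"); marks("wrist",["blade_tip","cover_edge"])
```

```text
t 12.45 tcp [508.6 -50.   77.6] yyaw -96.17 F [-0.6 -1.2 -1.8] open 0.233
[ 0.02438476  0.01068518 -0.03122448]
wrist blade_tip [([513.5, -17.2, 49.9], 0.62)]
wrist cover_edge [([508.5, -22.1, 56.7], 0.82)]
```

Request:
{"name": "move_arm", "arguments": {"commands": [{"claw": -1, "xyz": [0, 0, -0.005], "roll": 0}, {"claw": -1, "xyz": [0, 0, -0.007], "roll": 0}, {"claw": -1, "xyz": [0, 0, -0.007], "roll": 0}, {"claw": -1, "xyz": [0, 0, -0.007], "roll": 0}]}}

```text
t: 13.0
tool_pos: [507.6, -49.9, 78.9]
ee_rot: [0.999, -0.054, 0.0, -0.0]
force: [-0.2, 0.3, -1.1]
opening: 0.226
```

Request:
{"name": "move_arm", "arguments": {"commands": [{"claw": -1, "xyz": [0, 0, 0.01], "roll": 0}, {"claw": -1, "xyz": [0, 0, 0.022], "roll": 0}, {"claw": -1, "xyz": [0, 0, 0.022], "roll": 0}]}}

```text
t: 13.3
tool_pos: [507.1, -49.9, 71.7]
ee_rot: [0.999, -0.054, -0.001, 0.0]
force: [0.1, -0.2, -0.6]
opening: 0.231
```

Run:
```python
from h import *
vision.get_image("side");vision.get_image("wrist");st(); marks("wrist",["blade_tip","cover_edge"])
im=vision.get_image("side"); marks("side",["cover_edge"]); p=px("side",[[512,-25,50]])[0].astype(int)
v=cv2.resize(im[p[1]-50:p[1]+50,p[0]-70:p[0]+70],None,fx=5,fy=5,interpolation=cv2.INTER_CUBIC); cv2.imwrite("pics/s9.png",v[:,:,::-1])
```

```text
t 13.4 tcp [507.4 -49.9  72. ] yyaw -96.16 F [ 1.   0.3 -0.5] open 0.231
wrist blade_tip [([509.2, -18.0, 42.7], 0.66)]
wrist cover_edge [([511.1, -23.9, 56.2], 0.95)]
side cover_edge [([506.3, -25.4, 57.3], 0.97)]
```

View pics/s9.png

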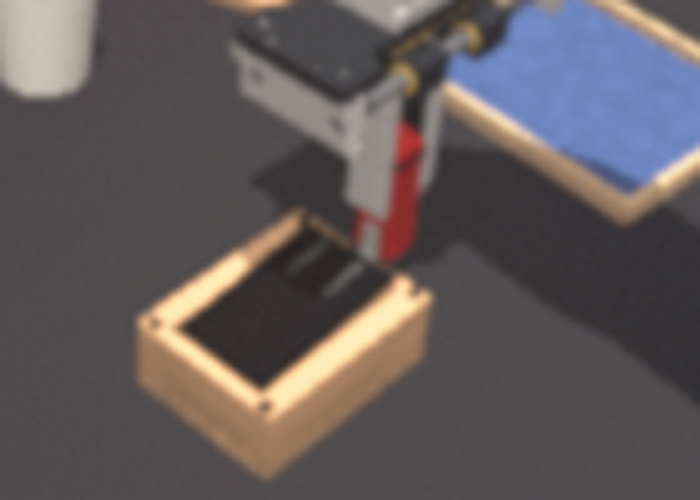

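Request:
{"name": "move_arm", "arguments": {"commands": [{"claw": -1, "xyz": [0, 0.05, 0], "roll": 0}, {"claw": -1, "xyz": [0, 0.1, 0], "roll": 0}, {"claw": -1, "xyz": [0, 0.14, 0], "roll": 0}, {"claw": -1, "xyz": [0, 0.14, 0], "roll": 0}, {"claw": -1, "xyz": [0, 0.14, -0.15], "roll": 0}, {"claw": -1, "xyz": [0, 0.14, -0.295], "roll": 0}, {"claw": -1, "xyz": [0, 0.14, -0.295], "roll": 0}]}}

```text
t: 14.3
tool_pos: [507.2, -91.4, 165.6]
ee_rot: [0.999, -0.053, 0.005, 0.0]
force: [0.8, 0.1, -1.3]
opening: 0.23
```

Request:
{"name": "move_arm", "arguments": {"commands": [{"claw": -1, "xyz": [-0.063, -0.6, 0], "roll": 0}, {"claw": -1, "xyz": [-0.063, -0.6, 0], "roll": 0}, {"claw": -1, "xyz": [-0.063, -0.6, 0], "roll": 0}, {"claw": -1, "xyz": [-0.063, -0.6, 0], "roll": 0}, {"claw": -1, "xyz": [-0.063, -0.6, 0], "roll": 0}]}}

```text
t: 14.8
tool_pos: [502.7, 96.3, 160.3]
ee_rot: [0.999, -0.049, -0.0, -0.002]
force: [-0.2, -0.4, 0.3]
opening: 0.231
```

Request:
{"name": "move_arm", "arguments": {"commands": [{"claw": -1, "xyz": [-0.063, -0.6, 0], "roll": 0}, {"claw": -1, "xyz": [-0.063, -0.6, 0], "roll": 0}, {"claw": -1, "xyz": [-0.063, -0.6, 0], "roll": 0}, {"claw": -1, "xyz": [-0.063, -0.6, 0], "roll": 0}, {"claw": -1, "xyz": [-0.063, -0.6, 0], "roll": 0}, {"claw": -1, "xyz": [-0.063, -0.6, 0.2], "roll": 0}, {"claw": -1, "xyz": [-0.063, -0.6, 0.3], "roll": 0}, {"claw": -1, "xyz": [-0.063, -0.6, 0.3], "roll": 0}]}}

```text
t: 15.6
tool_pos: [500.0, 266.5, 65.8]
ee_rot: [0.999, -0.054, -0.005, 0.004]
force: [-1.0, -0.3, -0.6]
opening: 0.233
```

Run:
```python
from h import *
for i in range(3): vision.get_image("wrist")
st();marks("wrist",["opener","coaster"]); go([504,270,37.4])
```

```text
t 15.75 tcp [505.2 269.9  72. ] yyaw -96.22 F [ 0.6  0.3 -0.3] open 0.229
wrist opener [([503.4, 264.8, 39.0], 0.95)]
wrist coaster [([504.7, 271.2, 2.4], 0.6)]
yaw -96.2 shift [-0.0062  0.0033  0.1185] roll 0.0 rows 0.7
```

Request:
{"name": "move_arm", "arguments": {"commands": [{"claw": -1, "xyz": [0, 0, 0.05], "roll": 0}, {"claw": -1, "xyz": [0, 0, 0.09], "roll": 0}, {"claw": -1, "xyz": [0, 0, 0.1], "roll": 0}, {"claw": -1, "xyz": [0, 0, 0.1], "roll": 0}, {"claw": -1, "xyz": [0, 0, 0.1], "roll": 0}, {"claw": -1, "xyz": [0, 0, 0.1], "roll": 0}]}}

```text
t: 16.45
tool_pos: [504.5, 270.6, 41.3]
ee_rot: [0.999, -0.054, 0.0, -0.0]
force: [0.3, -0.4, -0.4]
opening: 0.23
```

Run:
```python
from h import *
for i in range(2): vision.get_image("wrist")
st()
```

```text
t 16.55 tcp [504.5 270.5  41.2] yyaw -96.16 F [-0.4 -0.5 -0.8] open 0.231
```

Request:
{"name": "move_arm", "arguments": {"commands": [{"claw": -1, "xyz": [0, 0, 0.005], "roll": 0}, {"claw": -1, "xyz": [0, 0, 0.009], "roll": 0}, {"claw": -1, "xyz": [0, 0, 0.012], "roll": 0}, {"claw": -1, "xyz": [0, 0, 0.012], "roll": 0}, {"claw": -1, "xyz": [0, 0, 0.012], "roll": 0}]}}

```text
t: 17.05
tool_pos: [504.1, 270.3, 37.4]
ee_rot: [0.999, -0.054, -0.0, 0.0]
force: [-0.8, -0.2, 3.8]
opening: 0.232
```

Run:
```python
from h import *
st();print(robot.read_state()['torque'])
```

```text
t 17.05 tcp [504.1 270.3  37.4] yyaw -96.17 F [-0.8 -0.2  3.8] open 0.232
[-0.08595897  0.25162405 -0.02412911]
```

Request:
{"name": "move_arm", "arguments": {"commands": [{"claw": -0.4, "xyz": [0, 0, 0], "roll": 0}, {"claw": -0.3, "xyz": [0, 0, 0], "roll": 0}, {"claw": 0.2, "xyz": [0, 0, 0], "roll": 0}, {"claw": 1, "xyz": [0, 0, 0], "roll": 0}, {"claw": 1, "xyz": [0, 0, 0], "roll": 0}, {"claw": 1, "xyz": [0, 0, 0], "roll": 0}, {"claw": 1, "xyz": [0, 0, 0], "roll": 0}, {"claw": 1, "xyz": [0, 0, 0], "roll": 0}]}}

```text
t: 17.85
tool_pos: [504.1, 270.3, 37.2]
ee_rot: [0.999, -0.054, 0.0, -0.0]
force: [0.7, 0.2, -0.6]
opening: 0.824
```

Request:
{"name": "move_arm", "arguments": {"commands": [{"claw": 1, "xyz": [0, 0, -0.1], "roll": 0}, {"claw": 1, "xyz": [0, 0, -0.25], "roll": 0}, {"claw": 1, "xyz": [0, 0, -0.42], "roll": 0}, {"claw": 1, "xyz": [0, 0, -0.42], "roll": 0}, {"claw": 1, "xyz": [0, 0, -0.42], "roll": 0}, {"claw": 1, "xyz": [0, 0, -0.42], "roll": 0}]}}

```text
t: 18.45
tool_pos: [503.2, 269.8, 162.1]
ee_rot: [0.999, -0.054, -0.001, 0.001]
force: [0.3, 0.8, 0.3]
opening: 0.996
```

Run:
```python
from h import *
for i in range(3): vision.get_image("wrist")
st(); im=vision.get_image("wrist"); marks("wrist",["opener","blade_tip","coaster"]); im2=vision.get_image("side"); marks("side",["opener","cover_edge","cover"])
p=px("side",[[504,270,40]])[0].astype(int); a=cv2.resize(im2[p[1]-50:p[1]+50,p[0]-50:p[0]+50],(400,400)); b=cv2.resize(im[100:300,220:420],(400,400))
cv2.imwrite("pics/c10.png",np.hstack([a,b])[:,:,::-1])
c=np.array([517.6,25.2,0]); u=np.array([np.cos(np.radians(84)),np.sin(np.radians(84)),0])
g=c-35*u; print(g); go([g[0],g[1],160],-6)
```

```text
t 18.6 tcp [503.2 269.8 161.6] yyaw -96.16 F [-0.1 -0.8  0.1] open 1.003
wrist opener [([505.4, 266.3, 5.8], 0.59)]
wrist blade_tip []
wrist coaster [([505.0, 273.6, 0.5], 0.63)]
side opener [([504.0, 264.8, 4.0], 0.64)]
side cover_edge [([508.4, -36.5, 33.4], 0.65)]
side cover [([512.7, 21.6, 48.0], 0.86)]
[513.94150379  -9.60826634   0.        ]
yaw -96.17 shift [0.1328 0.924  0.0102] roll 0.4991 rows 5.6
```

View pics/c10.png

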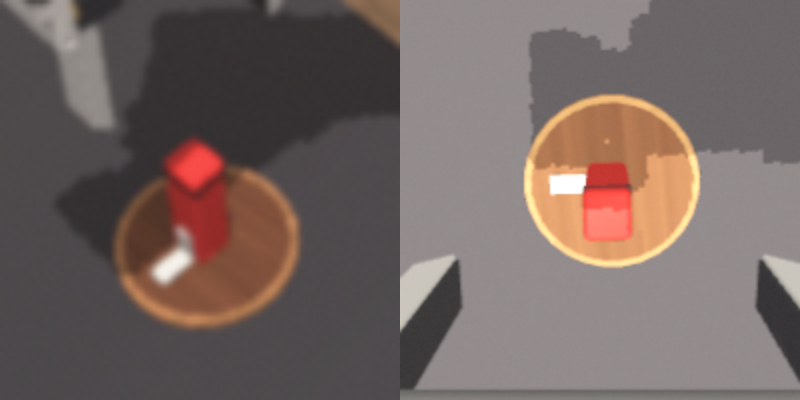

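Request:
{"name": "move_arm", "arguments": {"commands": [{"claw": 1, "xyz": [0.133, 0.924, 0], "roll": -0.36}, {"claw": 1, "xyz": [0.133, 0.924, 0], "roll": -0.36}, {"claw": 1, "xyz": [0.133, 0.924, 0], "roll": -0.36}, {"claw": 1, "xyz": [0.133, 0.924, 0], "roll": -0.36}, {"claw": 1, "xyz": [0.133, 0.924, 0], "roll": -0.36}, {"claw": 1, "xyz": [0.133, 0.924, 0], "roll": -0.36}, {"claw": 1, "xyz": [0.133, 0.924, 0], "roll": -0.36}, {"claw": 1, "xyz": [0.133, 0.924, 0], "roll": -0.36}], "grip_force": 20}}

```text
t: 19.8
tool_pos: [514.1, -11.5, 163.2]
ee_rot: [0.872, 0.49, 0.0, 0.0]
force: [0.3, 0.3, -0.7]
opening: 0.999
```

Request:
{"name": "move_arm", "arguments": {"commands": [{"claw": 1, "xyz": [0, 0, 0], "roll": -0.14}, {"claw": 1, "xyz": [0, 0, 0], "roll": -0.14}, {"claw": 1, "xyz": [0, 0, 0], "roll": -0.14}, {"claw": 1, "xyz": [0, 0, 0], "roll": -0.14}, {"claw": 1, "xyz": [0, 0, 0], "roll": -0.14}]}}

```text
t: 20.3
tool_pos: [514.1, -9.7, 163.2]
ee_rot: [0.745, 0.667, 0.0, 0.0]
force: [-0.1, -0.3, -0.4]
opening: 1.002
```

Run:
```python
from h import *
for i in range(4): vision.get_image("wrist")
st(); im=vision.get_image("wrist"); cv2.imwrite("pics/w11.png",im[:,:,::-1]); marks("wrist",["cover","cover_edge","notch"])
c=np.array([516.9,25.2,0]); u=np.array([np.cos(np.radians(84)),np.sin(np.radians(84)),0])
g=c-44.5*u; print(g, robot.read_state()['q']); go([g[0],g[1],47.5],-6); go([g[0],g[1],75],-6)
```

```text
t 20.5 tcp [514.1  -9.5 163.3] yyaw -6.24 F [-0.  -0.4  0.4] open 0.999
wrist cover [([519.4, 24.2, 46.1], 0.66)]
wrist cover_edge [([511.1, -23.5, 54.8], 0.86)]
wrist notch [([511.1, -38.8, 36.3], 0.66)]
[512.24848338 -19.05622434   0.        ] [ 0.29982898  0.5308866  -0.49153179  1.92990936  0.35227503  0.76554763
 -0.49962763]
yaw -6.18 shift [-0.0323 -0.0027  0.3858] roll -0.001 rows 2.3
yaw -6.18 shift [-0.0324 -0.0027  0.2941] roll -0.001 rows 1.8
```

Request:
{"name": "move_arm", "arguments": {"commands": [{"claw": 1, "xyz": [-0.032, -0.003, 0.15], "roll": -0.001}, {"claw": 1, "xyz": [-0.032, -0.003, 0.29], "roll": -0.001}, {"claw": 1, "xyz": [-0.032, -0.003, 0.34], "roll": -0.001}, {"claw": 1, "xyz": [-0.032, -0.003, 0.36], "roll": -0.001}, {"claw": 1, "xyz": [-0.032, -0.003, 0.375], "roll": -0.001}, {"claw": 1, "xyz": [-0.032, -0.003, 0.381], "roll": -0.001}, {"claw": 1, "xyz": [-0.032, -0.003, 0.381], "roll": -0.001}]}}

```text
t: 21.4
tool_pos: [512.8, -18.9, 49.6]
ee_rot: [0.743, 0.669, 0.001, 0.001]
force: [-0.6, -0.5, 0.1]
opening: 1.004
```

Run:
```python
from h import *
for i in range(3): vision.get_image("wrist")
st(); marks("wrist",["cover","cover_edge"]); go([512.2,-19,47.7],-6)
```

```text
t 21.55 tcp [512.7 -19.1  49.7] yyaw -5.99 F [ 0.6 -0.2 -0.9] open 0.999
wrist cover [([517.0, 24.6, 45.3], 0.97)]
wrist cover_edge [([511.4, -24.1, 55.8], 0.8)]
yaw -6.0 shift [ 0.0003 -0.0012  0.0058] roll 0.0 rows 0.0
```

Request:
{"name": "move_arm", "arguments": {"commands": [{"claw": 1, "xyz": [0, 0, 0.006], "roll": 0}, {"claw": 0.5, "xyz": [0, 0, 0.006], "roll": 0}, {"claw": 0.35, "xyz": [0, 0, 0.006], "roll": 0}, {"claw": 0.2, "xyz": [0, 0, 0.006], "roll": 0}, {"claw": 0, "xyz": [0, 0, 0.006], "roll": 0}, {"claw": -0.2, "xyz": [0, 0, 0.006], "roll": 0}, {"claw": -0.2, "xyz": [0, 0, 0.006], "roll": 0}, {"claw": -0.2, "xyz": [0, 0, 0.006], "roll": 0}]}}

```text
t: 22.45
tool_pos: [511.6, -19.1, 47.0]
ee_rot: [0.743, 0.669, -0.0, -0.0]
force: [-1.4, -0.2, 0.2]
opening: 0.633
```

Run:
```python
from h import *
st(); vision.get_image("wrist"); st(); print(robot.read_state()['torque']); marks("wrist",["cover","cover_edge"])
```

```text
t 22.45 tcp [511.6 -19.1  47. ] yyaw -5.99 F [-1.4 -0.2  0.2] open 0.633
t 22.5 tcp [511.6 -19.1  47. ] yyaw -5.98 F [-1.3  0.5  0.4] open 0.63
[-0.09350043  0.33705735  0.04776876]
wrist cover [([520.4, 26.5, 41.6], 0.93)]
wrist cover_edge [([510.4, -20.5, 56.7], 0.92)]
```

Request:
{"name": "move_arm", "arguments": {"commands": [{"claw": -0.2, "xyz": [0, 0, 0], "roll": 0}, {"claw": -0.2, "xyz": [0, 0, -0.02], "roll": 0}, {"claw": -0.2, "xyz": [0, 0, -0.04], "roll": 0}, {"claw": -0.2, "xyz": [0, 0, -0.07], "roll": 0}, {"claw": -0.2, "xyz": [0, 0, -0.1], "roll": 0}, {"claw": -0.2, "xyz": [0, 0, -0.15], "roll": 0}, {"claw": -0.2, "xyz": [0, 0, -0.2], "roll": 0}, {"claw": -0.2, "xyz": [0, 0, -0.2], "roll": 0}], "grip_force": 35}}

```text
t: 23.4
tool_pos: [513.9, -18.9, 109.3]
ee_rot: [0.743, 0.669, 0.002, 0.002]
force: [0.1, 0.0, 0.3]
opening: 0.63
```

Run:
```python
from h import *
for i in range(2): vision.get_image("wrist")
st(); print(robot.read_state()['torque']); marks("wrist",["cover","cover_edge"]); vision.get_image("side"); marks("side",["cover","cover_edge","tray"]); 
vision.get_image("top"); marks("top",["cover","cover_edge","tray"])
m=nets.regions_of("top","tray")[0]; cc,_=cv2.findContours(m['mask'].astype(np.uint8),cv2.RETR_EXTERNAL,cv2.CHAIN_APPROX_NONE); cc=max(cc,key=cv2.contourArea)
print(m['conf'],cv2.minAreaRect(ray("top",cc[:,0],12)[:,:2].astype(np.float32)))
```

```text
t 23.5 tcp [512.5 -19.2 107.5] yyaw -6.0 F [-0.9  0.1 -0.5] open 0.627
[-0.04925059 -0.05050626  0.00370511]
wrist cover [([517.9, 22.8, 106.4], 0.79)]
wrist cover_edge [([512.3, -25.1, 118.3], 0.72)]
side cover [([511.4, 22.6, 106.9], 0.82)]
side cover_edge [([507.5, -24.6, 114.5], 0.58)]
side tray [([506.3, -278.1, 1.0], 0.56)]
top cover [([516.6, 24.9, -2.2], 0.75)]
top cover_edge []
top tray [([511.0, -280.6, -0.6], 0.59)]
0.66 ((508.64801025390625, -276.948486328125), (154.04383850097656, 180.49790954589844), 79.718017578125)
```

Request:
{"name": "move_arm", "arguments": {"commands": [{"claw": -0.2, "xyz": [-0.1, 0.008, -0.02], "roll": 0}, {"claw": -0.2, "xyz": [-0.22, 0.017, -0.03], "roll": 0}, {"claw": -0.2, "xyz": [-0.34, 0.026, -0.03], "roll": 0}, {"claw": -0.2, "xyz": [-0.44, 0.034, -0.03], "roll": 0}, {"claw": -0.2, "xyz": [-0.504, 0.0385, -0.03], "roll": 0}]}}

```text
t: 24.55
tool_pos: [507.3, -173.7, 115.9]
ee_rot: [0.744, 0.668, -0.001, 0.0]
force: [0.3, -0.3, 0.1]
opening: 0.625
```

Request:
{"name": "move_arm", "arguments": {"commands": [{"claw": -0.2, "xyz": [-0.1, 0.008, 0], "roll": 0}, {"claw": -0.2, "xyz": [-0.22, 0.017, 0], "roll": 0}, {"claw": -0.2, "xyz": [-0.34, 0.026, 0], "roll": 0}, {"claw": -0.2, "xyz": [-0.44, 0.034, 0.0], "roll": 0}, {"claw": -0.2, "xyz": [-0.504, 0.0385, 0.0], "roll": 0}, {"claw": -0.2, "xyz": [-0.504, 0.0385, 0.05], "roll": 0}, {"claw": -0.2, "xyz": [-0.504, 0.0385, 0.1], "roll": 0}, {"claw": -0.2, "xyz": [-0.504, 0.0385, 0.1], "roll": 0}]}}

```text
t: 25.35
tool_pos: [501.8, -319.1, 83.1]
ee_rot: [0.742, 0.67, -0.0, -0.003]
force: [0.4, 0.4, -0.4]
opening: 0.625
```

Run:
```python
from h import *
for i in range(4): vision.get_image("wrist")
st(); marks("wrist",["cover","cover_edge","tray"]); vision.get_image("side"); marks("side",["cover","cover_edge","tray"]); go([503.8,-322.3,33])
```

```text
t 25.55 tcp [ 504.2 -320.9   86.3] yyaw -5.87 F [ 0.8 -0.6 -0.3] open 0.626
wrist cover [([510.7, -276.4, 81.8], 0.58)]
wrist cover_edge [([502.4, -322.8, 97.1], 0.7)]
wrist tray []
side cover [([502.0, -282.8, 88.5], 0.74)]
side cover_edge [([504.7, -328.3, 94.9], 0.92)]
side tray [([510.5, -278.7, -0.3], 0.79)]
yaw -5.99 shift [0.     0.0002 0.1779] roll 0.0 rows 1.1
```

Request:
{"name": "move_arm", "arguments": {"commands": [{"claw": -0.2, "xyz": [0, 0, 0.06], "roll": 0}, {"claw": -0.2, "xyz": [0, 0, 0.12], "roll": 0}, {"claw": -0.2, "xyz": [0, 0, 0.16], "roll": 0}, {"claw": -0.2, "xyz": [0, 0, 0.178], "roll": 0}, {"claw": -0.2, "xyz": [0, 0, 0.178], "roll": 0}, {"claw": -0.2, "xyz": [0, 0, 0.178], "roll": 0}], "grip_force": 15}}

```text
t: 26.5
tool_pos: [504.0, -322.3, 33.1]
ee_rot: [0.743, 0.669, 0.0, 0.0]
force: [0.2, -0.7, -0.7]
opening: 0.632
```

Request:
{"name": "move_arm", "arguments": {"commands": [{"claw": -0.2, "xyz": [0, 0, 0.008], "roll": 0}, {"claw": -0.2, "xyz": [0, 0, 0.015], "roll": 0}, {"claw": -0.2, "xyz": [0, 0, 0.022], "roll": 0}, {"claw": -0.2, "xyz": [0, 0, 0.022], "roll": 0}], "grip_force": 8}}

```text
t: 26.9
tool_pos: [503.7, -322.4, 26.1]
ee_rot: [0.743, 0.669, 0.0, 0.0]
force: [0.8, -0.4, 0.6]
opening: 0.634
```

Run:
```python
from h import *
st();print(robot.read_state()['torque']); vision.get_image("wrist"); marks("wrist",["cover","cover_edge"])
```

```text
t 26.9 tcp [ 503.7 -322.4   26.1] yyaw -6.0 F [ 0.8 -0.4  0.6] open 0.634
[-0.12337673 -0.14486299 -0.07428998]
wrist cover [([512.7, -277.9, 24.0], 0.73)]
wrist cover_edge [([503.4, -325.9, 36.2], 0.86)]
```

Keep lowering, watching the force, so that the cover levels out in the light grip.

Request:
{"name": "move_arm", "arguments": {"commands": [{"claw": -0.2, "xyz": [0, 0, 0.003], "roll": 0}, {"claw": -0.2, "xyz": [0, 0, 0.006], "roll": 0}, {"claw": -0.2, "xyz": [0, 0, 0.01], "roll": 0}, {"claw": -0.2, "xyz": [0, 0, 0.013], "roll": 0}, {"claw": -0.2, "xyz": [0, 0, 0.013], "roll": 0}], "grip_force": 5}}

```text
t: 27.55
tool_pos: [503.5, -322.1, 22.0]
ee_rot: [0.743, 0.669, -0.0, -0.0]
force: [-0.1, -0.6, 0.3]
opening: 0.638
```

Run:
```python
from h import *
st();print(robot.read_state()['torque']); vision.get_image("wrist"); marks("wrist",["cover","cover_edge"])
```

```text
t 27.55 tcp [ 503.5 -322.1   22. ] yyaw -5.98 F [-0.1 -0.6  0.3] open 0.638
[-0.13588817 -0.0960015   0.05593349]
wrist cover [([511.8, -280.5, 23.4], 0.64)]
wrist cover_edge [([502.9, -325.4, 28.6], 0.64)]
```

Request:
{"name": "move_arm", "arguments": {"commands": [{"claw": -0.2, "xyz": [0, 0, 0.004], "roll": 0}, {"claw": -0.2, "xyz": [0, 0, 0.008], "roll": 0}, {"claw": -0.2, "xyz": [0, 0, 0.008], "roll": 0}]}}

```text
t: 28.0
tool_pos: [503.5, -322.3, 19.9]
ee_rot: [0.743, 0.669, -0.0, 0.0]
force: [-0.8, 0.1, 2.5]
opening: 0.634
```

Run:
```python
from h import *
st();print(robot.read_state()['torque']); vision.get_image("wrist"); marks("wrist",["cover","cover_edge"])
```

```text
t 28.0 tcp [ 503.5 -322.3   19.9] yyaw -5.99 F [-0.8  0.1  2.5] open 0.634
[-0.09302649  0.07596331 -0.03985208]
wrist cover []
wrist cover_edge [([506.5, -325.1, 27.9], 0.97)]
```

Request:
{"name": "move_arm", "arguments": {"commands": [{"claw": 0.35, "xyz": [0, 0, 0], "roll": 0}, {"claw": 0.5, "xyz": [0, 0, 0], "roll": 0}, {"claw": 0.8, "xyz": [0, 0, 0], "roll": 0}, {"claw": 0.8, "xyz": [0, 0, 0], "roll": 0}, {"claw": 0.8, "xyz": [0, 0, 0], "roll": 0}, {"claw": 0.8, "xyz": [0, 0, 0], "roll": 0}, {"claw": 0.8, "xyz": [0, 0, 0], "roll": 0}]}}

```text
t: 28.85
tool_pos: [503.6, -322.2, 19.8]
ee_rot: [0.743, 0.669, 0.0, 0.0]
force: [0.4, 0.2, -0.6]
opening: 0.898
```

Request:
{"name": "move_arm", "arguments": {"commands": [{"claw": 0.8, "xyz": [0, 0, -0.05], "roll": 0}, {"claw": 0.8, "xyz": [0, 0, -0.15], "roll": 0}, {"claw": 0.8, "xyz": [0, 0, -0.3], "roll": 0}, {"claw": 0.8, "xyz": [0, 0, -0.5], "roll": 0}, {"claw": 0.8, "xyz": [0, 0, -0.5], "roll": 0}, {"claw": 0.8, "xyz": [0, 0, -0.5], "roll": 0}, {"claw": 0.8, "xyz": [0, 0, -0.5], "roll": 0}]}}

```text
t: 29.55
tool_pos: [502.6, -322.1, 169.3]
ee_rot: [0.743, 0.669, -0.0, -0.001]
force: [0.2, -0.4, -0.1]
opening: 0.897
```

Run:
```python
from h import *
for i in range(4): vision.get_image("wrist")
st(); marks("wrist",["cover","cover_edge","tray"])
for c in("top","side"): vision.get_image(c); marks(c,["cover","cover_edge","tray","opener","coaster","coaster_stack","puzzle","cup"])
m=nets.regions_of("top","cover"); 
if m:
    cc,_=cv2.findContours(m[0]['mask'].astype(np.uint8),cv2.RETR_EXTERNAL,cv2.CHAIN_APPROX_NONE); cc=max(cc,key=cv2.contourArea); print(cv2.minAreaRect(ray("top",cc[:,0],27.5)[:,:2].astype(np.float32)))
```

```text
t 29.75 tcp [ 502.6 -321.7  168.1] yyaw -5.97 F [-0.  -0.2 -0.1] open 0.9
wrist cover [([507.9, -279.1, 19.4], 0.6)]
wrist cover_edge [([502.3, -326.9, 26.4], 0.77)]
wrist tray []
top cover [([507.4, -276.6, 22.7], 0.72)]
top cover_edge [([502.4, -325.2, 30.6], 0.62)]
top tray [([508.8, -278.9, -3.0], 0.64)]
top opener [([506.0, 272.2, 6.3], 0.75)]
top coaster [([501.8, 267.5, 0.7], 0.71)]
top coaster_stack [([762.3, 258.6, -0.9], 0.58)]
top puzzle [([752.5, -239.2, 1.7], 0.75)]
top cup [([781.7, -87.3, 4.8], 0.66)]
side cover [([503.6, -282.9, 23.8], 0.8)]
side cover_edge [([502.6, -331.4, 27.6], 0.84)]
side tray [([509.4, -282.0, -0.6], 0.82)]
side opener [([506.5, 269.0, 3.1], 0.92)]
side coaster [([497.7, 269.8, -1.6], 0.9)]
side coaster_stack [([761.6, 256.5, 3.7], 0.57)]
side puzzle [([753.4, -242.4, 1.9], 0.93)]
side cup [([778.3, -88.3, -2.2], 0.8)]
((509.3182067871094, -276.0202941894531), (100.59192657470703, 65.32840728759766), 85.62841033935547)
```

Every estimate agrees with the goal, so I'm handing the job in.

```bash
python3 -c "
from rig import robot
print(robot.finish_job())"
```

```text
the job is handed in; nothing more can be done
None
```

The job is done and handed in at about 30 s of the 72 s allowed. `finish_job()` gives no verdict, so I don't know the score.

- **Pry:** I slid the opener's blade under the notched edge and lifted slowly. The wrist felt about 10 N, then dropped to about 1 N as the cover snapped free. The cover stayed propped with its edge about 11 mm up once the blade was lowered.
- **Opener:** It stands upright and released on the coaster. The last network estimates put its axis 5–9 mm from the coaster's centre, against a limit of 35 mm.
- **Cover:** I pinched it across its long sides, lifted it off, and let its legs level out on the tray floor before letting go. The last estimates put its centre within about 6 mm of the tray's centre. Its underside reads 19–24 mm above the table, where 22.5 mm is expected.
- **Bystanders:** The stack, puzzle board and cup read within about 8 mm of their starting positions. That is about the networks' own scatter, and the arm never went near them.

**Checks that were off:**
- Estimates of the cover edge's height after placing ranged from 26 to 31 mm, where 27.5 mm means level. That is network noise rather than a clear tilt.
- One reading from the side camera, after I set the opener down, put the cover edge at 33 mm high, which wasn't credible. The wrist camera then gave about 55 mm twice.
- I had used all 12 picture views by the time I grasped the cover, so its lift and placing rest on force, gripper opening and network readings only.

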